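Set up the soldering place

TASK

Set up the soldering place: lay the flat pale soldering block centred on the turntable's round dish, and the black charcoal block centred on top of it, long sides in line. Stand the brown bottle down in the hole of the wooden bottle stand, and the white borax dish in line with the turntable and the stand, midway between the two. As heat shield, put the pale block that stands on edge straight behind the turntable (the side away from the robot), still on edge, parallel to the row of turntable and stand and about 3 cm clear of the turntable's rim; keep bottle and dish upright, leave everything else where it lies, and let go of it all.

Things in the scene. Friction and masses are not known exactly. Their poses are not given: they have to be found in the camera images.
- turntable: Soldering turntable, fixed foot, dark brown-grey round dish that turns freely on its pin. Dish 110 mm in diameter, its flat top (rim) 33 mm above the worktop. Origin: on the turning axis, at worktop height. Frame (of the foot, it does not turn with the dish): z up; the y axis lies along the row, i.e. the line from turntable to bottle stand is its +y or its -y; +x points away from the robot, to the side called behind.
- bottle_stand: Bottle stand, fixed: square dark wooden block 84x84 mm, 34 mm high, on a 94x94 mm black rubber foot, with one round hole 55 mm in diameter (mouth chamfered by 3 mm) from above, its floor 6 mm above the worktop. Origin: on the hole's axis, at worktop height; axes parallel to the turntable's. It stands 244 to 256 mm from the turntable, centre to centre, to its left or its right.
- block_center (a point): Soldering block: pale cream brick with dark burn marks, lying flat, 64 mm (x) x 100 mm (y) x 22 mm (z, up), loose, 0.16 kg. The point is its centre, 11 mm above its underside.
- charcoal_center (a point): Charcoal block, black, lying flat, 45 mm (x) x 70 mm (y) x 26 mm (z, up), loose. The point is its centre, 13 mm above its underside.
- dish_center (a point): Borax dish, white glazed: round saucer 88 mm in diameter, rim 17 mm high, with a cone in its middle up to 60 mm above the worktop (about 36 mm across at the foot, 20 mm at the top), by which it can be lifted; loose, 0.19 kg. The point is on its axis, 30 mm above its underside; z up.
- bottle_center (a point): Brown glass bottle with black cap and pale label, upright, 45 to 48 mm in diameter, 90 mm high (cap from 70 mm up), loose. The point is on its axis at half height, 45 mm above its underside; z up.
- shield_center (a point): Heat shield: pale cream brick, burn marks on one broad face, that stands on its long edge: 18 mm thick (its z axis, level), 100 mm long (y axis, level), 64 mm high (x axis, vertical); loose, 0.16 kg. The point is its centre, 32 mm above the worktop; it can be taken across its 18 mm from above.
- packet: Bystander: small pale box 36x52x18 mm, loose, behind the row, to stay. Origin: centre of its underside.
- tweezers: Bystander: steel tweezers lying flat, 159 mm long (x) x 20 mm x 10 mm, loose, to stay. Origin: centre of the underside.
Things that resemble listed ones, but are neither listed nor needed, are in the scene too. Of the things like the part that bears bottle_center, leave any that is green; of the rest the smaller one is meant.

How it is judged (in metres and radians):
At the end, for the whole second after the job is handed in: Block flat on dish within 12 mm of its axis; charcoal flat on it within 12 mm, 0.17 rad; bottle on the hole's floor; dish under 143 mm from both turntable and stand, 18 mm from their line; shield on edge, gap 15-45 mm behind the rim, 15 mm sideways, 0.17 rad to the row; all upright, at rest (horizontal distance between block_center and turntable below 0.012 m and height (world z) of block_center between 0.041 and 0.047 m and angle between each of block_center, charcoal_center, dish_center's own z axis and vertical below 0.06 rad and horizontal distance between charcoal_center and block_center below 0.012 m and height (world z) of charcoal_center between 0.065 and 0.071 m and angle between the y axis of charcoal_center and the y axis of block_center, either way round below 0.17 rad and horizontal distance between bottle_center and bottle_stand below 0.006 m and height (world z) of bottle_center between 0.048 and 0.054 m and angle between bottle_center's own z axis and vertical below 0.08 rad and horizontal distance between dish_center and turntable below 0.143 m and horizontal distance between dish_center and bottle_stand below 0.143 m and x of dish_center in the frame of turntable between -0.018 and 0.018 m and height (world z) of dish_center between 0.027 and 0.033 m and x of shield_center in the frame of turntable between 0.079 and 0.109 m and y of shield_center in the frame of turntable between -0.015 and 0.015 m and angle between the y axis of shield_center and the y axis of turntable, either way round below 0.17 rad and height (world z) of shield_center between 0.029 and 0.035 m and angle between shield_center's own z axis and vertical between 1.48 and 1.66 rad and linear speed of each of block, charcoal, dish, bottle, shield below 0.01 m/s); the robot touches nothing.
It fails at once if a bystander (small box, tweezers) is shifted by more than 20 mm (distance of any of packet, tweezers from where it was at the start of the episode above 0.02 m).
It fails at once if the bottle or the dish is tipped by more than 0.5 rad (angle between any of bottle_center, dish_center's own z axis and vertical above 0.5 rad).
It also fails if it takes over 136 s, if anything falls off the work surface, if the arm or the gripper's body presses on something with over 40 N, if the wrist force passes 120 N, or if a joint passes its speed limit or range.

ROBOT

A 7-joint arm with a two-finger parallel gripper is mounted at the origin on the work surface; the furniture and walls round the work are solid. World frame = base frame: x ahead of the robot, y to its left, z up, the work surface at z = 0. Lengths are in mm, angles in rad, forces in N, time in s.
With the tool pointing down it reaches from about 350 to 900 mm from the base axis. Payload 19.9 kg.
Tool frame: the origin (TCP) lies midway between the tips of the shut fingers; the grasp point (between the pads) lies 19 mm behind it; z points along the fingers, y is the line along which they close (so a half turn about z gives the same grasp; the last joint's range is limited). The gripper opens to 94 mm and grips with 3 to 60 N. Pads are 16 mm wide; open, the fingers measure 119 mm over their backs; the gripper's body (75 mm by 177 mm) begins 78 mm behind the grasp point.
Start: joints at [-1.155, 0.417, -0.01, 1.614, 0.005, 1.111, -0.053], TCP at [275.661, 560.901, 205.425] pointing down, gripper open.
Joint ranges: [-2.81, 2.81], [-0.39, 2.02], [-1.27, 1.25], [0.06, 2.57], [-1.19, 4.33], [0.19, 2], [-2.82, 2.82]. Speed limits (rad/s): [1.89, 1.89, 2.39, 2.39, 3.01, 3.01, 3.01].

INTERFACE

Orientations are given as a unit quaternion [x, y, z, w].
In Python, from cell import ctrl gives the robot as it stands.
- The arm moves only by the shell command python3 -m jog 'ROWS' [FORCE]. ROWS is text: rows parted by semicolons, each of 7 numbers parted by spaces: the turn, a rotation vector about the tool's x, y, z in degrees, then the shift along the tool's x, y, z in mm, then the closure in counts, from 0 (fully open) to 255 (shut). In form: wx wy wz x y z grip; .... A call has exactly 5 rows; each row is the pose to reach, as a shift and turn from the pose commanded when the call began, along the tool's axes at that moment; what a row does not reach only later rows make up. A row lasts 1/10 s, in which the tool goes at most 50 mm and 8.59 degrees, less where a joint would pass 70% of its speed; a pose out of reach is approached as far as the arm can. A call with a gripper value outside its range is refused whole. The fingers move at their own pace and stop on an object; FORCE is the grip in N (left out, the last holds). Time passes only in rows, so rows that repeat a pose let the fingers close, or fill a call up. It gives the time, the measured TCP pose, the force, the opening and the grip force at its end, in the units of the state.
- ctrl.sense(): the state, without advancing time (a new reading comes with each control period).
- ctrl.camera(name): name is "scene" or "top"; returns a dict with "pixels" (400x640x3 uint8, red, green, blue), "z_map" (400x640 float32, mm along the optical axis (not along the pixel's ray), 0 where there is no reading), "fx", "fy", "cx", "cy" (pixels), "dist" ([k1, k2, p1, p2, k3] as OpenCV has them; the pictures are not rectified), "rvec" (rotation vector, rad) and "tvec" (3), from world to camera coordinates, as OpenCV has them. Camera axes: x right, y down, z forward; pixel columns grow to the right and rows downward; lengths in mm; the calibration is good to about 2 mm. A picture is of the moment at which its call begins.
- ctrl.sign_off(): hands the job in; it is judged then, once.
Trained networks look in the newest picture that a camera, given by its name, has taken for a name from the list of things; names that differ only in an ending like _2 or _b are one class to them, and where a whole thing is asked for, a point or a joint stands for the part that bears it (a point fixed in the world has none). Each returns a list of dicts, best first, with "confidence" (0 to 1); they miss things now and then, are a little off and sometimes report something else, mostly with a low value. They report only what shows in the picture. A call takes as long as a camera call. They do not tell look-alikes from the thing itself.
- ctrl.cut_out(thing, camera): "mask" (400x640 bool, what is visible of it) and "box" ([left, top, right, bottom] in pixels, round what is visible of it).
The state is a dict: "time_s": time; "joint_pos": joint angles; "joint_velocities": joint speeds; "tau": joint torques, N m; "tcp_pos": TCP position; "orientation": TCP orientation; "ft_force": force on the tool from outside, world axes, zero at the start; "torque": the same for the moment, N m; "finger_gap": opening from 0.0 (shut) to 1.0 (fully open); "finger_force": force on a finger pad.
Only numpy, scipy, OpenCV 4.12 (cv2) and the standard library are available. Lean on these libraries where they do the work, as an engineer would, in place of code of your own. Each camera call takes 0.05 s, during which the arm holds its last target. There are 200 camera calls.

## Working session

There is one attempt and no reset: what is moved stays moved. The work goes in short steps, Python scripts to look and compute and a shell command to move; the robot and the scene stay as the last step left them, time stands still between calls to the robot, and variables do not carry over. Pictures are saved under pics/ and viewed, at most 14 in all, crops included, and the job is handed in when it is done.

```bash
ls; mkdir -p pics; python3 - <<'E'
from cell import ctrl
import cv2
s=ctrl.sense();print({k:s[k] for k in('time_s','tcp_pos','orientation','finger_gap','ft_force')})
for n in("scene","top"):
    c=ctrl.camera(n);cv2.imwrite(f"pics/{n}0.png",c["pixels"][:,:,::-1])
    print(n,c["fx"],c["fy"],c["cx"],c["cy"],c["dist"],c["rvec"],c["tvec"])
E
```

```text
pics
{'time_s': 0.0, 'tcp_pos': array([275.51871256, 560.57697041, 204.80166639]), 'orientation': array([ 2.26411965e-01,  9.74031439e-01, -6.05638033e-04, -1.04037475e-04]), 'finger_gap': 1.0014577528051, 'ft_force': array([ 0.19727944, -0.20504539,  0.26583955])}
scene 459.7842284453301 459.7842284453301 321.2628691419817 203.477279180926 [-0.10681869  0.          0.          0.          0.        ] [ 2.28772822 -0.6808833   0.29842618] [-569.55079594  216.18012571 1173.7095364 ]
top 372.3454379448888 372.3454379448888 319.41879449244556 199.76076193475316 [-0.00559744  0.          0.          0.          0.        ] [ 2.13477625 -2.17491876  0.07357598] [-101.60704667  602.41900718 1055.44606373]
```

View pics/top0.png

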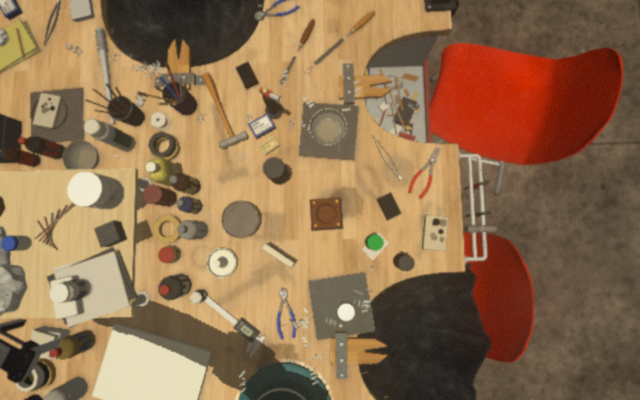

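View pics/scene0.png

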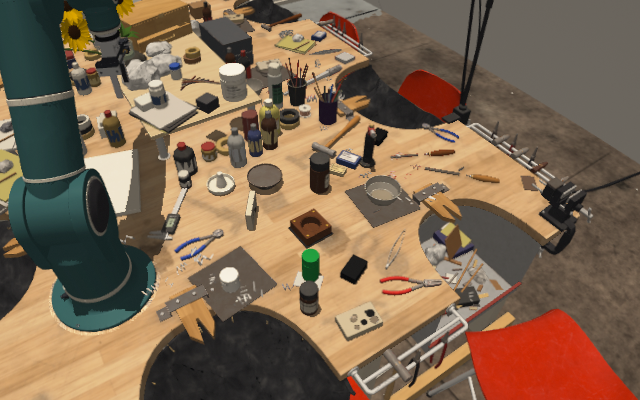

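Top view: turntable (241,219), stand (326,213), dish (222,262), shield (279,253), charcoal (389,205), block (434,231), bottles green (375,242), dark (403,260) and dark (277,170). I'll turn these into world positions.

```bash
cat > h.py <<'E'
import numpy as np,cv2
from cell import ctrl
def cloud(c):
    K=np.array([[c["fx"],0,c["cx"]],[0,c["fy"],c["cy"]],[0,0,1.]])
    v,u=np.mgrid[0:400,0:640]
    p=cv2.undistortPoints(np.stack([u,v],-1).reshape(-1,1,2).astype(float),K,np.array(c["dist"])).reshape(400,640,2)
    z=c["z_map"].astype(float)[...,None]
    P=np.concatenate([p*z,z],-1)
    R=cv2.Rodrigues(np.array(c["rvec"],float))[0]
    W=(P-np.array(c["tvec"],float).reshape(3))@R
    W[z[...,0]==0]=np.nan
    return W
def rect(p):
    (x,y),(w,h),a=cv2.minAreaRect(p[:,:2].astype(np.float32))
    if w<h: w,h,a=h,w,a+90
    return np.round([x,y,w,h,(a+90)%180-90],1)  # long-side angle from world x
E
cat > find.py <<'E'
from h import *
import sys
names=sys.argv[1:] or "turntable bottle_stand block_center charcoal_center dish_center bottle_center shield_center packet tweezers".split()
for cam in("top","scene"):
    c=ctrl.camera(cam);W=cloud(c)
    for n in names:
        for d in ctrl.cut_out(n,cam)[:4]:
            P=W[d["mask"]];P=P[~np.isnan(P[:,0])]
            if len(P)<8: print(cam,n,"few",d["box"]);continue
            zt=np.percentile(P[:,2],95); T=P[P[:,2]>zt-8]
            print(cam,n,round(d["confidence"],2),np.round(d["box"]).astype(int).tolist(),len(P),"ztop",round(zt,1),"top mean",np.round(T.mean(0),1),"rect",rect(T).tolist())
E
python3 find.py
```

```text
top turntable 0.58 [226, 198, 257, 238] 1103 ztop 33.4 top mean [549.7 120.3  29.8] rect [550.3, 120.4, 107.5, 105.7, -25.1]
top turntable 0.45 [395, 254, 418, 271] 326 ztop 93.4 top mean [ 421.2 -343.4   90.8] rect [421.0, -343.1, 43.1, 42.9, -26.7]
top block_center 0.67 [423, 213, 450, 253] 864 ztop 25.8 top mean [ 500.3 -444.    22.6] rect [500.7, -445.0, 100.1, 65.2, -7.6]
top charcoal_center 0.68 [376, 192, 405, 218] 397 ztop 30.0 top mean [ 579.8 -314.3   26.8] rect [580.3, -314.5, 69.8, 44.9, 24.7]
top charcoal_center 0.59 [423, 218, 447, 252] 767 ztop 25.8 top mean [ 500.3 -443.7   22.7] rect [500.6, -444.2, 98.7, 63.7, -7.6]
top dish_center 0.58 [208, 248, 238, 277] 686 ztop 48.5 top mean [426.7 174.4  53.9] rect [426.6, 175.1, 16.9, 16.2, -4.0]
top bottle_center 0.77 [363, 235, 385, 251] 279 ztop 93.6 top mean [ 476.9 -263.4   91. ] rect [476.7, -262.9, 42.1, 41.6, -45.3]
top bottle_center 0.73 [311, 195, 345, 225] 999 ztop 37.3 top mean [ 562.  -130.2   34.6] rect [562.0, -130.6, 83.9, 83.8, 2.9]
top bottle_center 0.6 [267, 156, 290, 185] 518 ztop 124.9 top mean [681.2   5
[... 1166 characters left out ...]
18.7, 16.8, -23.2]
scene bottle_center 0.8 [310, 153, 332, 195] 750 ztop 123.7 top mean [676.8   2.5 121.7] rect [678.7, 4.7, 57.9, 54.3, 19.8]
scene bottle_center 0.77 [301, 247, 322, 282] 587 ztop 92.8 top mean [ 472.3 -268.2   90.6] rect [455.1, -284.0, 100.8, 41.9, 43.8]
scene bottle_center 0.73 [299, 282, 320, 317] 558 ztop 92.7 top mean [ 416.3 -346.2   90.4] rect [416.9, -346.4, 42.9, 41.3, -83.9]
scene shield_center 0.83 [248, 190, 256, 228] 325 ztop 67.4 top mean [439.9   0.7  64.9] rect [440.7, 3.1, 95.2, 17.1, 56.4]
scene packet 0.62 [326, 161, 346, 177] 150 ztop 19.7 top mean [769.8  33.9  16. ] rect [770.6, 36.0, 50.4, 39.8, -55.1]
scene tweezers few [384.6, 266.2, 387.0, 268.3]
```

```bash
cat > go.py <<'E'
# usage: go.py x y z theta  -> row deltas from present pose (theta = world angle of closing axis, deg)
import sys,numpy as np
from scipy.spatial.transform import Rotation as R
from cell import ctrl
s=ctrl.sense();r=R.from_quat(s["orientation"])
p=np.array(s["tcp_pos"]);M=r.as_matrix()
print("t",round(s["time_s"],1),"tcp",np.round(p,1),"theta",round(np.degrees(np.arctan2(M[1,1],M[0,1])),1),"tilt",np.round(M[:2,2],4),"gap",round(s["finger_gap"]*94,1),"ff",np.round(s["finger_force"],1),"F",np.round(s["ft_force"],1),"j7",round(s["joint_pos"][6],2))
a=[float(v) for v in sys.argv[1:]]
for i in range(0,len(a)-3,4):
    x,y,z,t=a[i:i+4]
    T=np.radians(t);Y=np.array([np.cos(T),np.sin(T),0]);Z=np.array([0,0,-1.]);X=np.cross(Y,Z)
    G=np.stack([X,Y,Z],1)
    d=M.T@(np.array([x,y,z])-p); w=np.degrees(R.from_matrix(M.T@G).as_rotvec())
    print("delta w",np.round(w,1),"d",np.round(d,1),"rows",round(max(np.linalg.norm(d)/50,np.linalg.norm(w)/8.59),1))
E
python3 - <<'E'
from h import *
W=cloud(ctrl.camera("top")).reshape(-1,3);W=W[~np.isnan(W[:,0])]
for n,(x,y) in dict(shield=(443,4),dish=(424,174),tt=(549,120),sh_goal=(643,125),dgoal=(555,-5),stand=(560,-131),bottle=(419,-345),block=(498,-445),char=(578,-315)).items():
    Q=W[(np.hypot(W[:,0]-x,W[:,1]-y)<130)&(W[:,2]>75)]
    cells={tuple((q[:2]//25*25).astype(int)) :0 for q in Q}
    for q in Q:
        k=tuple((q[:2]//25*25).astype(int));cells[k]=max(cells[k],int(q[2]))
    print(n,{(int(k[0]),int(k[1])):v for k,v in cells.items()})
E
python3 go.py 443 4 160 -34
```

```text
shield {}
dish {(525, 225): 144, (525, 200): 104, (500, 250): 144, (500, 225): 145, (500, 200): 106, (475, 250): 111, (475, 225): 110, (375, 275): 97, (375, 250): 81, (350, 275): 109, (350, 250): 92, (325, 275): 90, (325, 250): 81}
tt {(575, 225): 90, (525, 225): 142, (525, 200): 104, (500, 225): 145, (500, 200): 106, (475, 225): 106}
sh_goal {(700, 0): 124, (700, 25): 122, (675, 25): 125, (675, 0): 127, (675, -25): 121, (650, 25): 127, (650, 0): 126, (650, -25): 125, (650, 250): 115, (650, 225): 109, (625, 250): 113, (625, 225): 111, (600, 250): 83, (600, 225): 90, (575, 225): 93}
dgoal {(675, 0): 127, (675, -25): 125, (675, 25): 125, (650, 25): 127, (650, 0): 126, (650, -25): 126}
stand {}
bottle {(475, -275): 95, (475, -250): 93, (475, -300): 94, (450, -250): 94, (450, -275): 94, (450, -300): 94, (425, -350): 95, (425, -375): 94, (425, -325): 92, (400, -325): 92, (400, -350): 94, (400, -375): 94}
block {(425, -350): 95, (425, -375): 94, (400, -350): 93, (400, -375): 94}
char {(475, -275): 95, (475, -250): 93, (475, -300): 94, (450, -250): 94, (450, -275): 94, (450, -300): 94}
t 1.1 tcp [275.7 560.9 205.4] theta 63.8 tilt [-0.     -0.0001] gap 94.1 ff 0.0 F [0.7 0.1 0. ] j7 -0.05
delta w [-0.   0.  97.8] d [-395.8 -426.    45.5] rows 11.7
```

```bash
python3 -m jog '0 0 0 -40 -43 0 0; 0 0 0 -80 -86 0 0; 0 0 0 -110 -120 0 0; 0 0 0 -132 -142 0 0; 0 0 0 -132 -142 0 0' 30
python3 -m jog '0 0 0 -40 -43 0 0; 0 0 0 -80 -86 0 0; 0 0 0 -110 -120 0 0; 0 0 0 -132 -142 0 0; 0 0 0 -132 -142 0 0'
python3 -m jog '0 0 0 -40 -43 0 0; 0 0 0 -80 -86 0 0; 0 0 0 -110 -120 0 0; 0 0 0 -132 -142 0 0; 0 0 0 -132 -142 0 0'
python3 -m jog '0 0 8 0 0 0 0; 0 0 16 0 0 0 0; 0 0 24 0 0 0 0; 0 0 32 0 0 0 0; 0 0 40 0 0 0 0'
python3 -m jog '0 0 8 0 0 0 0; 0 0 16 0 0 0 0; 0 0 24 0 0 0 0; 0 0 32 0 0 0 0; 0 0 40 0 0 0 0'
python3 -m jog '0 0 8 0 0 0 0; 0 0 18 0 0 0 0; 0 0 18 0 0 0 0; 0 0 18 0 0 0 0; 0 0 18 0 0 0 0'
python3 go.py 443 4 100 -34 443 4 33 -34
```

```text
time_s: 1.65
tcp_pos: [333.7, 370.4, 205.9]
orientation: [0.229, 0.973, -0.0, 0.0]
ft_force: [-0.0, 1.4, -0.5]
finger_gap: 0.997
finger_force: 0.0
time_s: 2.15
tcp_pos: [388.8, 185.3, 205.8]
orientation: [0.229, 0.973, 0.0, 0.0]
ft_force: [0.2, 0.8, -0.8]
finger_gap: 0.998
finger_force: 0.0
time_s: 2.65
tcp_pos: [444.5, -0.2, 205.8]
orientation: [0.229, 0.973, -0.0, 0.001]
ft_force: [0.7, -0.2, -0.7]
finger_gap: 1.003
finger_force: 0.0
time_s: 3.15
tcp_pos: [443.4, 5.1, 205.5]
orientation: [0.548, 0.837, 0.0, 0.0]
ft_force: [0.5, 0.2, -0.1]
finger_gap: 1.004
finger_force: 0.0
time_s: 3.65
tcp_pos: [443.4, 5.1, 205.5]
orientation: [0.801, 0.599, 0.0, 0.0]
ft_force: [-1.1, 0.4, 0.5]
finger_gap: 1.006
finger_force: 0.0
time_s: 4.15
tcp_pos: [443.2, 4.3, 205.5]
orientation: [0.883, 0.47, 0.0, 0.0]
ft_force: [0.5, -1.0, 0.2]
finger_gap: 0.998
finger_force: 0.0
t 4.2 tcp [443.2   4.3 205.5] theta -33.9 tilt [ 0.     -0.0001] gap 93.8 ff 0.0 F [ 0.5 -1.   0.2] j7 -0.62
delta w [0.  0.  0.1] d [ -0.4  -0.  105.5] rows 2.1
delta w [0.  0.  0.1] d [ -0.4  -0.  172.5] rows 3.4
```

```bash
python3 -m jog '0 0 0 0 0 45 0; 0 0 0 0 0 90 60; 0 0 0 0 0 130 120; 0 0 0 0 0 165 140; 0 0 0 0 0 185 140' 30
python3 -m jog '0 0 0 0 0 0 150; 0 0 0 0 0 0 170; 0 0 0 0 0 0 190; 0 0 0 0 0 0 255; 0 0 0 0 0 0 255' 
python3 -m jog '0 0 0 0 0 0 255; 0 0 0 0 0 0 255; 0 0 0 0 0 -5 255; 0 0 0 0 0 -20 255; 0 0 0 0 0 -40 255'
python3 go.py; python3 find.py shield_center
```

```text
time_s: 4.65
tcp_pos: [442.0, 3.8, 18.0]
orientation: [0.883, 0.469, -0.001, -0.0]
ft_force: [-0.0, -0.5, 1.0]
finger_gap: 0.697
finger_force: 0.0
time_s: 5.15
tcp_pos: [443.7, 4.2, 21.3]
orientation: [0.884, 0.468, 0.001, 0.0]
ft_force: [-0.3, -0.7, 1.0]
finger_gap: 0.27
finger_force: 0.0
time_s: 5.65
tcp_pos: [442.5, 3.7, 60.7]
orientation: [0.884, 0.468, -0.001, -0.0]
ft_force: [0.2, 0.4, -0.4]
finger_gap: 0.194
finger_force: 30.0
t 5.7 tcp [442.5   3.7  60.7] theta -34.2 tilt [-0.0015 -0.0006] gap 18.2 ff 30.0 F [ 0.2  0.4 -0.4] j7 -0.44
scene shield_center 0.76 [245, 181, 253, 218] 259 ztop 108.5 top mean [435.4  -8.  106. ] rect [439.5, -3.3, 82.1, 18.6, 54.8]
```

```bash
python3 -m jog '0 0 0 0 0 -45 255; 0 0 0 0 0 -80 255; 0 0 0 0 0 -80 255; 0 0 -8 0 0 -80 255; 0 0 -16 0 0 -80 255'
python3 -m jog '0 0 -8 0 0 0 255; 0 0 -16 0 0 0 255; 0 0 -20 0 0 0 255; 0 0 -20 0 0 0 255; 0 0 -20 0 0 0 255'
python3 go.py 643 125 140 2.6
```

```text
time_s: 6.35
tcp_pos: [442.6, 4.2, 139.4]
orientation: [0.808, 0.589, -0.001, -0.0]
ft_force: [-0.0, -0.1, -1.8]
finger_gap: 0.196
finger_force: 30.0
time_s: 6.85
tcp_pos: [442.7, 3.8, 139.6]
orientation: [0.697, 0.717, -0.001, -0.0]
ft_force: [0.2, -0.0, -2.5]
finger_gap: 0.194
finger_force: 30.0
t 6.8 tcp [442.7   3.8 139.6] theta 1.7 tilt [-0.0013 -0.0003] gap 18.2 ff 30.0 F [ 0.2 -0.  -2.5] j7 0.06
delta w [-0.1  0.  -0.9] d [115.2 203.7  -0.7] rows 4.7
```

```bash
python3 -m jog '0 0 -1 25 43 0 255; 0 0 -1 50 86 0 255; 0 0 -1 75 130 0 255; 0 0 -1 100 175 0 255; 0 0 -1 115 203 0 255'
python3 -m jog '0 0 0 0 0 0 255; 0 0 0 0 0 30 255; 0 0 0 0 0 60 255; 0 0 0 0 0 85 255; 0 0 0 0 0 85 255'
python3 go.py 643 125 22 2.6; python3 find.py shield_center turntable; python3 - <<'E'
from h import *
c=ctrl.camera("top");cv2.imwrite("pics/t1.png",cv2.resize(c["pixels"][120:300,140:380,::-1],None,fx=3,fy=3))
E
```

```text
time_s: 7.35
tcp_pos: [644.1, 127.8, 139.2]
orientation: [0.69, 0.724, -0.0, -0.0]
ft_force: [-1.6, -0.1, -2.1]
finger_gap: 0.193
finger_force: 30.0
time_s: 7.85
tcp_pos: [639.8, 124.6, 51.8]
orientation: [0.69, 0.724, -0.003, -0.001]
ft_force: [0.4, 0.5, -1.9]
finger_gap: 0.194
finger_force: 30.0
t 7.8 tcp [639.8 124.6  51.8] theta 2.7 tilt [-0.0057 -0.0018] gap 18.2 ff 30.0 F [ 0.4  0.5 -1.9] j7 0.02
delta w [-0.3  0.1  0.1] d [ 0.2  3.4 29.8] rows 0.6
top shield_center 0.42 [238, 182, 256, 193] 138 ztop 98.1 top mean [642.7  91.9  95.9] rect [641.1, 93.1, 33.8, 18.4, 89.4]
top turntable 0.74 [221, 201, 258, 237] 1002 ztop 34.5 top mean [545.1 115.   34.4] rect [546.0, 115.5, 108.5, 97.1, -49.3]
scene shield_center 0.82 [283, 137, 299, 167] 268 ztop 102.7 top mean [641.1 102.9 100.2] rect [641.4, 121.7, 95.5, 18.4, -88.1]
scene turntable 0.58 [246, 161, 283, 187] 669 ztop 33.5 top mean [546.8 121.2  30.2] rect [547.6, 121.5, 114.7, 100.9, 61.0]
```

View pics/t1.png

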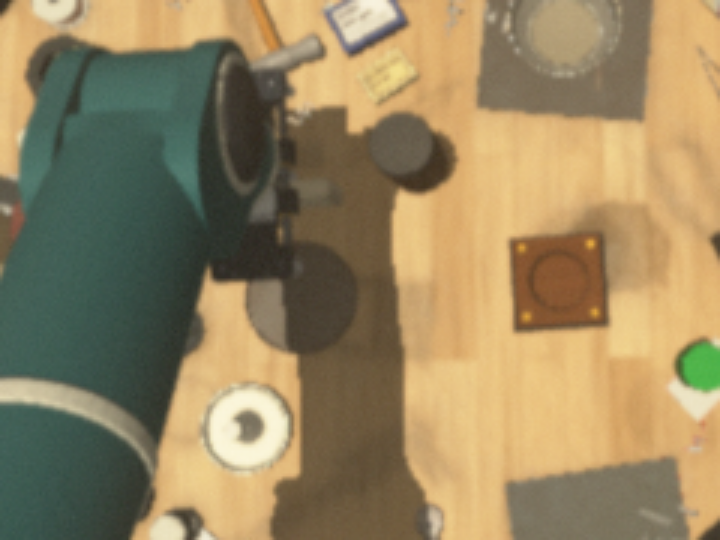

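```bash
python3 -m jog '0 0 0 0 0 15 255; 0 0 0 0 0 28 255; 0 0 0 0 0 34 255; 0 0 0 0 0 35 255; 0 0 0 0 0 35 255'
python3 -m jog '0 0 0 0 0 0 200; 0 0 0 0 0 0 180; 0 0 0 0 0 0 160; 0 0 0 0 0 0 150; 0 0 0 0 0 0 150'
python3 go.py
python3 -m jog '0 0 0 0 0 -20 150; 0 0 0 0 0 -50 150; 0 0 0 0 0 -95 150; 0 0 0 0 0 -145 150; 0 0 0 0 0 -170 120'
python3 go.py 424 174 191 -15; python3 find.py shield_center
```

```text
time_s: 8.7
tcp_pos: [641.6, 125.2, 19.9]
orientation: [0.689, 0.724, -0.001, -0.001]
ft_force: [-5.6, 0.3, 7.6]
finger_gap: 0.197
finger_force: 30.0
time_s: 9.2
tcp_pos: [642.4, 125.3, 20.3]
orientation: [0.689, 0.724, -0.0, 0.0]
ft_force: [0.1, -0.3, -1.1]
finger_gap: 0.412
finger_force: 0.0
t 9.2 tcp [642.4 125.3  20.3] theta 2.8 tilt [-0.0001 -0.0001] gap 38.8 ff 0.0 F [ 0.1 -0.3 -1.1] j7 0.03
time_s: 9.7
tcp_pos: [643.6, 125.3, 194.9]
orientation: [0.69, 0.724, 0.002, 0.001]
ft_force: [-0.3, 0.4, 0.2]
finger_gap: 0.466
finger_force: 0.0
t 9.7 tcp [643.6 125.3 194.9] theta 2.8 tilt [0.0043 0.001 ] gap 43.8 ff 0.0 F [-0.3  0.4  0.2] j7 -0.03
delta w [ 0.2 -0.1 17.8] d [  59.4 -216.9    3. ] rows 4.5
top shield_center 0.69 [222, 197, 257, 236] 1105 ztop 33.2 top mean [549.3 119.7  29.7] rect [550.3, 119.2, 107.7, 107.2, -1.0]
top shield_center 0.61 [225, 183, 256, 195] 284 ztop 68.3 top mean [642.7 115.   67.6] rect [631.8, 114.9, 77.9, 41.0, -86.9]
scene shield_center 0.79 [281, 149, 301, 179] 432 ztop 67.8 top mean [639.8 122.6  65.1] rect [641.2, 126.5, 105.4, 20.7, -88.2]
```

```bash
python3 -m jog '0 0 0 12 -43 0 120; 0 0 0 24 -86 0 120; 0 0 0 36 -130 0 120; 0 0 0 48 -175 0 120; 0 0 0 59 -217 0 120'
python3 -m jog '0 0 8 0 0 0 120; 0 0 16 0 0 0 120; 0 0 18 0 0 0 120; 0 0 18 0 0 30 120; 0 0 18 0 0 60 120'
python3 find.py dish_center; python3 go.py 424 174 24 -15
```

```text
time_s: 10.4
tcp_pos: [420.0, 173.5, 189.0]
orientation: [0.689, 0.725, -0.001, -0.0]
ft_force: [0.3, 1.0, -0.5]
finger_gap: 0.529
finger_force: 0.0
time_s: 10.9
tcp_pos: [422.4, 173.5, 129.0]
orientation: [0.794, 0.608, -0.0, 0.0]
ft_force: [0.4, -0.2, -0.7]
finger_gap: 0.527
finger_force: 0.0
top dish_center 0.8 [210, 248, 237, 278] 623 ztop 55.5 top mean [429.2 171.2  72.8] rect [438.2, 160.7, 54.2, 23.4, -59.5]
top dish_center 0.22 [310, 194, 343, 227] 1008 ztop 37.4 top mean [ 561.6 -130.4   34.6] rect [562.1, -130.6, 84.3, 83.8, 2.6]
scene dish_center 0.74 [210, 172, 236, 193] 487 ztop 52.6 top mean [421.4 175.   54.1] rect [420.5, 176.7, 22.0, 16.9, 27.5]
t 11.1 tcp [422.3 173.2 130.3] theta -15.2 tilt [-0.0016 -0.0015] gap 49.7 ff 0.0 F [-0.7 -0.   0.5] j7 -0.61
delta w [-0.1  0.1 -0.2] d [  1.4   1.5 106.2] rows 2.1
```

```bash
python3 -m jog '0 0 0 1 1 40 120; 0 0 0 1 1 75 120; 0 0 0 1 1 98 120; 0 0 0 1 1 106 120; 0 0 0 1 1 106 120' 30
python3 -m jog '0 0 0 0 0 0 140; 0 0 0 0 0 0 160; 0 0 0 0 0 0 180; 0 0 0 0 0 0 255; 0 0 0 0 0 0 255'
python3 -m jog '0 0 0 0 0 0 255; 0 0 0 0 0 0 255; 0 0 0 0 0 -3 255; 0 0 0 0 0 -10 255; 0 0 0 0 0 -20 255'
python3 -m jog '0 0 0 0 0 -30 255; 0 0 0 0 0 -60 255; 0 0 0 0 0 -80 255; 0 0 0 0 0 -80 255; 0 0 0 0 0 -80 255'
python3 go.py 555 -5 123 -15; python3 find.py dish_center
```

```text
time_s: 11.6
tcp_pos: [424.2, 174.3, 24.8]
orientation: [0.794, 0.608, -0.0, 0.0]
ft_force: [-0.4, 0.2, 0.3]
finger_gap: 0.532
finger_force: 0.0
time_s: 12.1
tcp_pos: [424.2, 174.6, 25.1]
orientation: [0.794, 0.608, 0.0, -0.0]
ft_force: [-2.2, -0.3, 10.9]
finger_gap: 0.267
finger_force: 30.5
time_s: 12.6
tcp_pos: [423.8, 174.0, 44.9]
orientation: [0.794, 0.608, -0.0, 0.0]
ft_force: [-0.4, 0.3, -2.2]
finger_gap: 0.268
finger_force: 29.4
time_s: 13.1
tcp_pos: [423.9, 174.4, 124.6]
orientation: [0.794, 0.608, 0.0, -0.0]
ft_force: [-1.1, -0.2, -2.2]
finger_gap: 0.268
finger_force: 29.4
t 13.1 tcp [423.9 174.4 124.6] theta -15.2 tilt [0.0006 0.0006] gap 25.2 ff 29.4 F [-1.1 -0.2 -2.2] j7 -0.6
delta w [ 0.  -0.  -0.2] d [-138.9  173.5    1.6] rows 4.4
top dish_center 0.58 [210, 250, 227, 283] 377 ztop 124.9 top mean [426.5 156.8 123.6] rect [423.8, 152.7, 81.4, 37.0, -5.2]
scene dish_center 0.89 [203, 150, 234, 172] 426 ztop 150.5 top mean [422.7 171.2 152.9] rect [423.5, 172.4, 12.3, 12.2, -65.4]
scene dish_center 0.19 [327, 162, 347, 176] 138 ztop 19.3 top mean [768.9  33.8  15.9] rect [770.3, 34.8, 48.5, 37.6, -51.5]
```

```bash
python3 -m jog '0 0 0 -28 35 0 255; 0 0 0 -58 72 0 255; 0 0 0 -88 110 0 255; 0 0 0 -115 144 0 255; 0 0 0 -139 173 0 255'
python3 -m jog '0 0 0 0 0 0 255; 0 0 0 0 0 30 255; 0 0 0 0 0 60 255; 0 0 0 0 0 75 255; 0 0 0 0 0 75 255'
python3 go.py 555 -5 25 -15; python3 find.py dish_center
```

```text
time_s: 13.8
tcp_pos: [555.3, -7.5, 123.7]
orientation: [0.795, 0.607, -0.001, -0.0]
ft_force: [-0.4, 1.0, -2.6]
finger_gap: 0.267
finger_force: 29.4
time_s: 14.3
tcp_pos: [553.1, -5.1, 47.5]
orientation: [0.794, 0.608, -0.002, -0.001]
ft_force: [-0.1, -0.0, -1.8]
finger_gap: 0.272
finger_force: 29.4
t 14.3 tcp [553.1  -5.1  47.5] theta -15.2 tilt [-0.0039 -0.0007] gap 25.5 ff 29.4 F [-0.1 -0.  -1.8] j7 -0.05
delta w [-0.2  0.1 -0.2] d [ 0.6  1.9 22.5] rows 0.5
top dish_center 0.66 [288, 211, 298, 230] 91 ztop 41.9 top mean [540.5 -38.1  55.8] rect [537.2, -47.8, 58.1, 40.2, -20.3]
scene dish_center 0.89 [272, 186, 304, 205] 485 ztop 76.1 top mean [553.2  -7.7  77.6] rect [554.2, -6.8, 18.9, 14.0, 7.6]
scene dish_center 0.44 [284, 165, 299, 180] 50 ztop 80.4 top mean [571.4 -37.7 144.8] rect [570.9, -34.2, 27.3, 4.6, 84.8]
```

```bash
python3 -m jog '0 0 0 0 0 12 255; 0 0 0 0 0 21 255; 0 0 0 0 0 25 255; 0 0 0 0 0 25 255; 0 0 0 0 0 25 255'
python3 -m jog '0 0 0 0 0 0 180; 0 0 0 0 0 0 140; 0 0 0 0 0 0 120; 0 0 0 0 0 0 120; 0 0 0 0 0 0 120'
python3 go.py
python3 -m jog '0 0 0 0 0 -20 120; 0 0 0 0 0 -50 120; 0 0 0 0 0 -95 80; 0 0 0 0 0 -145 0; 0 0 0 0 0 -170 0'
python3 go.py 419 -345 190 -35; python3 find.py dish_center bottle_center
```

```text
time_s: 15.0
tcp_pos: [554.3, -5.0, 24.6]
orientation: [0.794, 0.608, -0.0, -0.0]
ft_force: [-7.0, 1.3, 15.7]
finger_gap: 0.27
finger_force: 30.8
time_s: 15.5
tcp_pos: [554.6, -5.2, 24.4]
orientation: [0.794, 0.608, -0.0, 0.0]
ft_force: [-0.0, -0.1, 0.1]
finger_gap: 0.524
finger_force: 0.0
t 15.5 tcp [554.6  -5.2  24.4] theta -15.2 tilt [-0.     -0.0002] gap 49.2 ff 0.0 F [-0.  -0.1  0.1] j7 -0.03
time_s: 16.0
tcp_pos: [555.6, -5.5, 198.3]
orientation: [0.794, 0.607, 0.002, 0.001]
ft_force: [0.3, -0.2, 0.3]
finger_gap: 0.747
finger_force: 0.0
t 16.0 tcp [555.6  -5.5 198.3] theta -15.2 tilt [0.0039 0.0004] gap 70.2 ff 0.0 F [ 0.3 -0.2  0.3] j7 -0.15
delta w [ 0.2 -0.1 19.8] d [-363.5  -42.8    7.7] rows 7.3
top dish_center 0.88 [276, 203, 300, 230] 388 ztop 43.9 top mean [553.  -13.1  85.4] rect [546.2, -37.0, 68.4, 20.7, 73.2]
top bottle_center 0.87 [393, 255, 416, 272] 294 ztop 93.8 top mean [ 421.9 -343.3   90.9] rect [423.2, -343.6, 43.0, 40.0, 87.5]
top bottle_center 0.63 [266, 156, 287, 171] 141 ztop 125.2 top mean [696.5   2.1 122.2] rect [697.7, 1.1, 53.2, 23.6, 74.7]
top bottle_center 0.49 [366, 234, 382, 250] 229 ztop 94.0 top mean [ 477.7 -262.6   91. ] rect [478.0, -261.7, 40.3, 40.2, -1.0]
scene dish_center 0.72 [269, 192, 303, 213] 536 ztop 51.1 top mean [552.   -6.6  53.6] rect [552.8, -5.1, 17.8, 14.1, -7.5]
scene bottle_center 0.85 [296, 283, 321, 315] 613 ztop 92.6 top mean [ 416.9 -346.1   90.5] rect [417.1, -344.8, 43.6, 43.1, -75.3]
scene bottle_center 0.76 [302, 249, 320, 282] 485 ztop 92.9 top mean [ 472.3 -267.4   90.7] rect [472.9, -266.1, 41.4, 40.5, -12.2]
scene bottle_center 0.68 [312, 153, 330, 195] 723 ztop 124.2 top mean [677.3   2.7 121.8] rect [678.5, 3.3, 56.4, 54.2, -52.2]
```

```bash
python3 -m jog '0 0 0 -45 -5 0 0; 0 0 0 -90 -11 0 0; 0 0 0 -135 -16 0 0; 0 0 0 -182 -21 0 0; 0 0 0 -182 -21 0 0'
python3 -m jog '0 0 0 -45 -5 0 0; 0 0 0 -90 -11 0 0; 0 0 0 -135 -16 0 0; 0 0 0 -182 -21 0 0; 0 0 0 -182 -21 0 0'
python3 -m jog '0 0 8 0 0 0 0; 0 0 16 0 0 0 0; 0 0 20 0 0 0 0; 0 0 20 0 0 30 0; 0 0 20 0 0 60 0'
python3 go.py 419 -345 36 -35; python3 find.py bottle_center
```

```text
time_s: 16.8
tcp_pos: [483.6, -180.9, 193.8]
orientation: [0.797, 0.604, -0.001, 0.0]
ft_force: [0.3, 0.9, 0.3]
finger_gap: 1.002
finger_force: 0.0
time_s: 17.3
tcp_pos: [415.0, -350.7, 193.7]
orientation: [0.797, 0.605, -0.001, -0.0]
ft_force: [0.3, 1.2, 0.0]
finger_gap: 0.998
finger_force: 0.0
time_s: 17.8
tcp_pos: [419.1, -344.9, 133.1]
orientation: [0.888, 0.461, -0.0, 0.0]
ft_force: [0.4, 0.3, -0.8]
finger_gap: 1.003
finger_force: 0.0
t 17.8 tcp [ 419.1 -344.9  133.1] theta -35.1 tilt [-0.0002 -0.0001] gap 94.2 ff 0.0 F [ 0.4  0.3 -0.8] j7 0.32
delta w [-0.   0.  -0.1] d [-0.1  0.  97.1] rows 1.9
top bottle_center 0.76 [395, 254, 413, 271] 230 ztop 93.7 top mean [ 424.7 -337.1   96.2] rect [426.8, -335.3, 42.5, 31.5, -36.0]
top bottle_center 0.74 [366, 234, 386, 249] 229 ztop 93.7 top mean [ 477.2 -262.6   91.1] rect [476.7, -261.6, 40.1, 40.0, -48.0]
top bottle_center 0.61 [262, 157, 291, 185] 530 ztop 124.6 top mean [681.5   6.5 122.2] rect [681.4, 6.5, 56.9, 56.9, 33.6]
scene bottle_center 0.66 [298, 284, 321, 317] 579 ztop 92.8 top mean [ 416.7 -346.    90.4] rect [416.8, -344.7, 44.0, 42.3, -84.8]
scene bottle_center 0.59 [300, 249, 318, 280] 488 ztop 243.2 top mean [ 412.5 -373.2  245.6] rect [412.3, -371.3, 25.8, 9.3, -39.5]
```

```bash
python3 -m jog '0 0 0 0 0 40 0; 0 0 0 0 0 75 40; 0 0 0 0 0 92 60; 0 0 0 0 0 97 80; 0 0 0 0 0 97 90' 30
python3 -m jog '0 0 0 0 0 0 100; 0 0 0 0 0 0 110; 0 0 0 0 0 0 120; 0 0 0 0 0 0 130; 0 0 0 0 0 0 200'
python3 -m jog '0 0 0 0 0 0 255; 0 0 0 0 0 0 255; 0 0 0 0 0 0 255; 0 0 0 0 0 -10 255; 0 0 0 0 0 -30 255'
python3 -m jog '0 0 0 0 0 -40 255; 0 0 0 0 0 -70 255; 0 0 0 0 0 -70 255; 0 0 0 0 0 -70 255; 0 0 0 0 0 -70 255'
python3 go.py 560.5 -131 136 -35; python3 find.py bottle_center bottle_stand
```

```text
time_s: 18.5
tcp_pos: [419.2, -345.9, 38.3]
orientation: [0.888, 0.46, 0.0, 0.0]
ft_force: [-0.5, -0.2, 0.9]
finger_gap: 0.696
finger_force: 0.0
time_s: 19.0
tcp_pos: [418.8, -345.4, 37.8]
orientation: [0.888, 0.46, 0.0, 0.0]
ft_force: [-2.4, 2.3, 7.5]
finger_gap: 0.474
finger_force: 30.0
time_s: 19.5
tcp_pos: [418.1, -345.2, 67.4]
orientation: [0.888, 0.46, -0.001, -0.001]
ft_force: [0.3, -0.2, 0.2]
finger_gap: 0.475
finger_force: 30.0
time_s: 20.0
tcp_pos: [418.4, -345.1, 136.8]
orientation: [0.888, 0.46, -0.0, -0.0]
ft_force: [-0.4, -0.3, -2.1]
finger_gap: 0.479
finger_force: 30.0
t 20.0 tcp [ 418.4 -345.1  136.8] theta -35.2 tilt [-0.001   0.0006] gap 45.0 ff 30.0 F [-0.4 -0.3 -2.1] j7 0.32
delta w [-0.1  0.  -0.2] d [256.9  -7.1   0.8] rows 5.1
top bottle_center 0.71 [400, 255, 414, 270] 127 ztop 192.0 top mean [ 431.5 -329.7  190.5] rect [432.2, -328.8, 29.4, 11.6, -27.7]
top bottle_center 0.67 [263, 156, 289, 185] 528 ztop 124.7 top mean [681.3   6.9 122. ] rect [680.5, 7.5, 58.0, 55.3, 44.0]
top bottle_center 0.5 [365, 233, 385, 250] 261 ztop 93.9 top mean [ 477.2 -263.4   91. ] rect [476.6, -263.0, 42.1, 41.8, -45.2]
top bottle_stand 0.97 [310, 198, 345, 225] 995 ztop 37.6 top mean [ 561.8 -130.6   34.7] rect [562.2, -130.7, 84.3, 83.8, 2.8]
scene bottle_center 0.85 [299, 260, 318, 294] 683 ztop 191.5 top mean [ 415.6 -348.1  189.6] rect [413.5, -350.1, 44.3, 42.5, -30.9]
scene bottle_center 0.38 [306, 252, 319, 252] 21 ztop 93.6 top mean [ 480.8 -255.3   91.6] rect [480.8, -256.1, 25.4, 6.1, -42.6]
```

```bash
python3 -m jog '0 0 0 0 0 -40 255; 0 0 0 0 0 -50 255; 0 0 0 0 0 -50 255; 0 0 0 40 0 -50 255; 0 0 0 80 0 -50 255'
python3 -m jog '0 0 0 45 -2 0 255; 0 0 0 90 -4 0 255; 0 0 0 135 -6 0 255; 0 0 0 165 -7 0 255; 0 0 0 176 -7 0 255'
python3 -m jog '0 0 0 0 0 30 255; 0 0 0 0 0 60 255; 0 0 0 0 0 85 255; 0 0 0 0 0 95 255; 0 0 0 0 0 95 255'
python3 -m jog '0 0 0 0 0 0 255; 0 0 0 0 0 0 255; 0 0 0 0 0 0 255; 0 0 0 0 0 0 255; 0 0 0 0 0 0 255'
python3 go.py 560.5 -131 90 -35; python3 find.py bottle_center bottle_stand; python3 - <<'E'
from h import *
for n,b in(("scene",(150,280,250,370)),("top",(160,280,260,380))):
    c=ctrl.camera(n);cv2.imwrite(f"pics/b_{n}.png",cv2.resize(c["pixels"][b[0]:b[1],b[2]:b[3],::-1],None,fx=4,fy=4,interpolation=cv2.INTER_CUBIC))
E
```

```text
time_s: 20.8
tcp_pos: [464.6, -279.5, 186.4]
orientation: [0.888, 0.459, -0.0, -0.0]
ft_force: [1.0, 0.7, -1.3]
finger_gap: 0.474
finger_force: 30.0
time_s: 21.3
tcp_pos: [561.5, -128.6, 185.8]
orientation: [0.887, 0.462, -0.001, -0.001]
ft_force: [0.3, -0.0, -2.3]
finger_gap: 0.473
finger_force: 30.0
time_s: 21.8
tcp_pos: [559.4, -132.7, 91.1]
orientation: [0.888, 0.46, -0.001, -0.001]
ft_force: [-0.4, 0.1, -0.4]
finger_gap: 0.472
finger_force: 30.0
time_s: 22.3
tcp_pos: [560.7, -132.1, 92.8]
orientation: [0.888, 0.46, 0.0, 0.0]
ft_force: [1.1, 0.2, -1.3]
finger_gap: 0.475
finger_force: 30.0
t 22.3 tcp [ 560.7 -132.1   92.8] theta -35.2 tilt [ 0.0006 -0.    ] gap 44.7 ff 30.0 F [ 1.1  0.2 -1.3] j7 -0.11
delta w [ 0.  -0.  -0.2] d [ 0.8 -0.8  2.8] rows 0.1
top bottle_center 0.84 [267, 154, 288, 184] 515 ztop 124.9 top mean [681.1   5.6 122.4] rect [681.2, 5.4, 55.0, 54.3, 25.3]
top bottle_center 0.64 [366, 237, 386, 249] 247 ztop 93.7 top mean [ 477.6 -262.8   90.8] rect [477.3, -262.3, 42.1, 39.9, -46.4]
scene bottle_center 0.85 [299, 245, 322, 284] 571 ztop 92.6 top mean [ 473.1 -265.7   90.5] rect [473.9, -263.7, 43.9, 42.4, 26.5]
scene bottle_center 0.63 [300, 192, 318, 225] 537 ztop 147.9 top mean [ 558.2 -133.8  145.7] rect [561.0, -133.2, 43.7, 41.8, -68.4]
scene bottle_center 0.56 [310, 156, 330, 191] 125 ztop 218.1 top mean [ 565.5 -159.   240.3] rect [567.7, -161.2, 32.7, 8.9, -17.0]
scene bottle_center 0.54 [341, 257, 367, 284] 455 ztop 29.7 top mean [ 575.1 -318.    26.5] rect [576.1, -316.3, 69.8, 45.3, 24.7]
scene bottle_stand 0.63 [292, 214, 335, 251] 878 ztop 37.3 top mean [ 551.1 -141.7   35.3] rect [559.3, -130.3, 90.3, 86.8, -88.0]
```

View pics/b_scene.png

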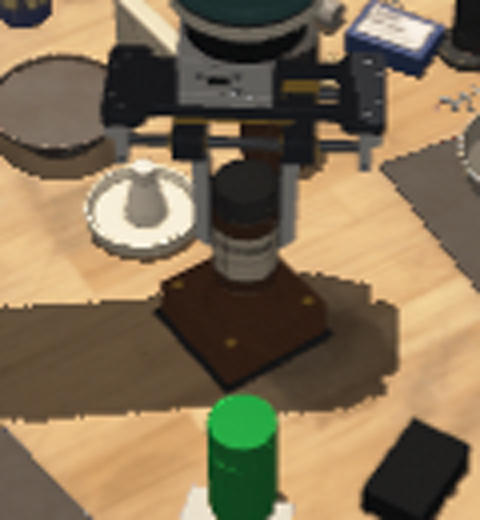

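```bash
python3 -m jog '0 0 0 1 -1 5 255; 0 0 0 1 -1 12 255; 0 0 0 1 -1 18 255; 0 0 0 1 -1 24 255; 0 0 0 1 -1 27 255' 15
python3 go.py; python3 -m jog '0 0 0 0 0 4 255; 0 0 0 0 0 8 255; 0 0 0 0 0 12 255; 0 0 0 0 0 16 255; 0 0 0 0 0 19 255'; python3 go.py
```

```text
time_s: 23.2
tcp_pos: [559.9, -130.8, 64.6]
orientation: [0.888, 0.46, -0.0, -0.0]
ft_force: [-0.3, -0.4, -1.4]
finger_gap: 0.474
finger_force: 15.0
t 23.2 tcp [ 559.9 -130.8   64.6] theta -35.2 tilt [-0.0009 -0.0001] gap 44.5 ff 15.0 F [-0.3 -0.4 -1.4] j7 -0.09
time_s: 23.7
tcp_pos: [560.2, -130.8, 46.1]
orientation: [0.888, 0.46, -0.0, 0.0]
ft_force: [-0.7, 0.1, -1.0]
finger_gap: 0.477
finger_force: 15.0
t 23.7 tcp [ 560.2 -130.8   46.1] theta -35.2 tilt [-0.0001 -0.0001] gap 44.8 ff 15.0 F [-0.7  0.1 -1. ] j7 -0.08
```

```bash
python3 -m jog '0 0 0 0 0 1 255; 0 0 0 0 0 2 255; 0 0 0 0 0 2 255; 0 0 0 0 0 2 160; 0 0 0 0 0 2 110' 30
python3 -m jog '0 0 0 0 0 0 60; 0 0 0 0 0 0 40; 0 0 0 0 0 0 40; 0 0 0 0 0 -15 40; 0 0 0 0 0 -40 40'
python3 -m jog '0 0 0 0 0 -45 40; 0 0 0 0 0 -90 40; 0 0 0 0 0 -110 0; 0 0 8 0 0 -110 0; 0 0 16 0 0 -110 0'
python3 -m jog '0 0 8 0 0 0 0; 0 0 16 0 0 0 0; 0 0 24 0 0 0 0; 0 0 32 0 0 0 0; 0 0 40 0 0 0 0'
python3 -m jog '0 0 6 0 0 0 0; 0 0 6 0 0 0 0; 0 0 6 0 0 0 0; 0 0 6 0 0 0 0; 0 0 6 0 0 0 0'
python3 go.py 498.5 -445 195 -97.5; python3 find.py block_center bottle_center
```

```text
time_s: 24.2
tcp_pos: [560.4, -130.8, 44.7]
orientation: [0.888, 0.46, 0.0, 0.0]
ft_force: [-0.0, 1.0, 0.7]
finger_gap: 0.528
finger_force: 0.0
time_s: 24.7
tcp_pos: [559.5, -130.8, 84.7]
orientation: [0.888, 0.46, -0.001, -0.0]
ft_force: [0.6, 0.6, -0.1]
finger_gap: 0.842
finger_force: 0.0
time_s: 25.2
tcp_pos: [560.5, -131.0, 196.5]
orientation: [0.944, 0.33, 0.001, 0.0]
ft_force: [0.6, 0.6, -0.5]
finger_gap: 0.995
finger_force: 0.0
time_s: 25.7
tcp_pos: [560.2, -130.9, 195.6]
orientation: [1.0, -0.013, 0.0, -0.0]
ft_force: [0.2, -0.3, -0.6]
finger_gap: 0.994
finger_force: 0.0
time_s: 26.2
tcp_pos: [560.2, -130.8, 194.7]
orientation: [0.998, -0.062, 0.0, -0.0]
ft_force: [0.4, 0.5, -1.0]
finger_gap: 0.999
finger_force: 0.0
t 26.2 tcp [ 560.2 -130.8  194.7] theta -97.1 tilt [0.0002 0.0002] gap 93.9 ff 0.0 F [ 0.4  0.5 -1. ] j7 -1.15
delta w [-0.  -0.   0.4] d [-22.5 319.4  -0.4] rows 6.4
top block_center 0.76 [424, 213, 450, 252] 837 ztop 25.9 top mean [ 500.  -444.    22.5] rect [500.7, -444.5, 100.2, 64.6, -8.2]
top block_center 0.53 [218, 183, 257, 192] 340 ztop 67.2 top mean [642
[... 257 characters left out ...]
.9   6.4 122.2] rect [680.7, 6.3, 57.2, 56.2, -46.1]
top bottle_center 0.27 [376, 191, 402, 220] 394 ztop 29.9 top mean [ 580.6 -314.    27. ] rect [580.4, -314.7, 70.0, 44.9, 24.8]
scene block_center 0.62 [338, 301, 385, 340] 1130 ztop 25.8 top mean [ 495.  -445.7   22.8] rect [496.9, -444.6, 99.0, 65.0, -7.2]
scene bottle_center 0.84 [300, 247, 320, 284] 583 ztop 93.0 top mean [ 473.1 -265.8   90.8] rect [474.1, -264.8, 44.1, 42.5, 57.9]
scene bottle_center 0.7 [302, 203, 320, 232] 421 ztop 99.0 top mean [ 559.7 -132.2   96.8] rect [561.2, -131.6, 45.7, 42.8, 8.2]
scene bottle_center 0.62 [313, 174, 331, 194] 180 ztop 75.8 top mean [661.1 -24.7  89. ] rect [585.9, -94.9, 253.4, 55.2, 47.0]
```

```bash
python3 -m jog '0 0 0 -3 45 0 0; 0 0 0 -6 90 0 0; 0 0 0 -9 135 0 0; 0 0 0 -11 160 0 0; 0 0 0 -11 160 0 0'
python3 -m jog '0 0 0 -3 45 0 0; 0 0 0 -6 90 0 0; 0 0 0 -9 135 0 0; 0 0 0 -11 160 0 0; 0 0 0 -11 160 0 0'
python3 -m jog '0 0 0 0 0 45 0; 0 0 0 0 0 90 0; 0 0 0 0 0 130 0; 0 0 0 0 0 140 0; 0 0 0 0 0 140 0'
python3 go.py 498.5 -445 4 -97.6
```

```text
time_s: 27.0
tcp_pos: [527.6, -292.2, 194.8]
orientation: [0.998, -0.065, -0.0, 0.001]
ft_force: [-1.2, 1.0, 0.9]
finger_gap: 1.0
finger_force: 0.0
time_s: 27.5
tcp_pos: [496.6, -448.6, 194.3]
orientation: [0.998, -0.064, -0.001, 0.001]
ft_force: [-0.2, -0.2, 0.3]
finger_gap: 1.001
finger_force: 0.0
time_s: 28.0
tcp_pos: [498.7, -444.5, 54.0]
orientation: [0.998, -0.062, -0.001, -0.0]
ft_force: [-0.0, 0.3, 0.2]
finger_gap: 1.0
finger_force: 0.0
t 28.0 tcp [ 498.7 -444.5   54. ] theta -97.1 tilt [-0.0015  0.001 ] gap 94.0 ff 0.0 F [-0.   0.3  0.2] j7 -0.55
delta w [-0.   0.1  0.5] d [-0.   0.5 50. ] rows 1.0
```

```bash
python3 -m jog '0 0 0.5 0 0 20 0; 0 0 0.5 0 0 35 0; 0 0 0.5 0 0 46 0; 0 0 0.5 0 0 50 0; 0 0 0.5 0 0 50 0' 30
python3 -m jog '0 0 0 0 0 0 40; 0 0 0 0 0 0 60; 0 0 0 0 0 0 80; 0 0 0 0 0 0 120; 0 0 0 0 0 0 255'
python3 -m jog '0 0 0 0 0 0 255; 0 0 0 0 0 0 255; 0 0 0 0 0 0 255; 0 0 0 0 0 -5 255; 0 0 0 0 0 -20 255'
python3 go.py
python3 -m jog '0 0 0 0 0 -45 255; 0 0 0 0 0 -90 255; 0 0 0 0 0 -135 255; 0 0 -8 0 0 -150 255; 0 0 -16 0 0 -150 255'
python3 -m jog '0 0 -8 0 0 0 255; 0 0 -16 0 0 0 255; 0 0 -24 0 0 0 255; 0 0 -32 0 0 0 255; 0 0 -40 0 0 0 255'
python3 -m jog '0 0 -8 0 0 0 255; 0 0 -16 0 0 0 255; 0 0 -24 0 0 0 255; 0 0 -32 0 0 0 255; 0 0 -40 0 0 0 255'
python3 go.py 549 120.5 173 2.6;python3 find.py block_center
```

```text
time_s: 28.5
tcp_pos: [498.3, -445.5, 4.3]
orientation: [0.998, -0.067, -0.0, -0.0]
ft_force: [-0.3, 0.1, 0.3]
finger_gap: 1.002
finger_force: 0.0
time_s: 29.0
tcp_pos: [498.6, -445.5, 4.8]
orientation: [0.998, -0.067, 0.0, -0.0]
ft_force: [0.3, 1.5, 3.6]
finger_gap: 0.682
finger_force: 30.0
time_s: 29.5
tcp_pos: [497.8, -445.1, 24.0]
orientation: [0.998, -0.067, -0.001, -0.0]
ft_force: [-0.1, -0.0, -0.5]
finger_gap: 0.687
finger_force: 30.0
t 29.5 tcp [ 497.8 -445.1   24. ] theta -97.7 tilt [-0.0019  0.001 ] gap 64.6 ff 30.0 F [-0.1 -0.  -0.5] j7 -0.54
time_s: 30.0
tcp_pos: [499.1, -446.7, 178.7]
orientation: [0.997, 0.075, 0.002, 0.002]
ft_force: [-0.2, -0.2, -2.5]
finger_gap: 0.682
finger_force: 30.0
time_s: 30.5
tcp_pos: [498.2, -445.8, 175.6]
orientation: [0.911, 0.412, -0.0, 0.0]
ft_force: [0.0, -0.8, -0.1]
finger_gap: 0.684
finger_force: 30.0
time_s: 31.0
tcp_pos: [498.1, -446.0, 175.6]
orientation: [0.716, 0.699, -0.0, 0.0]
ft_force: [0.4, 0.6, -1.9]
finger_gap: 0.684
finger_force: 30.0
t 31.0 tcp [ 498.1 -446.   175.6] theta -1.4 tilt [ 0.    -0.001] gap 64.3 ff 30.0 F [ 0.4  0.6 -1.9] j7 0.86
delta w [ 0.   0.1 -4. ] d [567.5  37.2   2. ] rows 11.4
top block_center 0.96 [434, 221, 464, 248] 626 ztop 195.6 top mean [ 500.4 -423.2  193.7] rect [505.2, -404.1, 107.9, 66.3, 78.2]
scene block_center 0.75 [356, 260, 392, 306] 899 ztop 195.4 top mean [ 496.7 -465.9  193. ] rect [497.0, -451.8, 94.4, 65.4, 84.6]
```

```bash
python3 -m jog '0 0 0 45 3 0 255; 0 0 0 90 6 0 255; 0 0 0 135 9 0 255; 0 0 0 175 12 0 255; 0 0 0 189 12 0 255'
python3 -m jog '0 0 0 45 3 0 255; 0 0 0 90 6 0 255; 0 0 0 135 9 0 255; 0 0 0 175 12 0 255; 0 0 0 189 12 0 255'
python3 -m jog '0 0 0 45 3 0 255; 0 0 0 90 6 0 255; 0 0 0 135 9 0 255; 0 0 0 170 12 0 255; 0 0 0 187 12 0 255'
python3 -m jog '0 0 -4 0 0 0 255; 0 0 -4 0 0 30 255; 0 0 -4 0 0 60 255; 0 0 -4 0 0 80 255; 0 0 -4 0 0 80 255'
python3 go.py 549 120.5 38 2.6;python3 find.py block_center turntable; python3 - <<'E'
from h import *
c=ctrl.camera("scene");cv2.imwrite("pics/bl.png",cv2.resize(c["pixels"][90:220,190:350,::-1],None,fx=4,fy=4,interpolation=cv2.INTER_CUBIC))
E
```

```text
time_s: 31.7
tcp_pos: [516.9, -252.7, 174.7]
orientation: [0.717, 0.697, 0.001, -0.0]
ft_force: [0.6, -0.1, -1.4]
finger_gap: 0.681
finger_force: 30.0
time_s: 32.2
tcp_pos: [533.9, -64.6, 174.7]
orientation: [0.717, 0.697, 0.0, -0.0]
ft_force: [-0.4, -0.7, -1.5]
finger_gap: 0.686
finger_force: 30.0
time_s: 32.7
tcp_pos: [551.2, 120.8, 174.5]
orientation: [0.718, 0.696, 0.0, -0.0]
ft_force: [0.5, 0.1, -1.0]
finger_gap: 0.682
finger_force: 30.0
time_s: 33.2
tcp_pos: [549.8, 116.8, 92.3]
orientation: [0.694, 0.72, -0.002, -0.001]
ft_force: [-0.3, 0.4, -0.5]
finger_gap: 0.683
finger_force: 30.0
t 33.2 tcp [549.8 116.8  92.3] theta 2.1 tilt [-0.0036 -0.0019] gap 64.2 ff 30.0 F [-0.3  0.4 -0.5] j7 -0.09
delta w [-0.2  0.1 -0.5] d [ 3.8 -0.5 54.3] rows 1.1
top block_center 0.88 [238, 206, 257, 229] 385 ztop 113.2 top mean [551.   86.6 110.2] rect [551.0, 87.1, 61.0, 44.4, 3.0]
top turntable 0.71 [242, 200, 256, 240] 200 ztop 34.8 top mean [534.   91.5  31.5] rect [548.7, 91.8, 104.9, 55.5, -0.3]
top turntable few [400.5, 177.1, 402.7, 174.9]
scene block_center 0.63 [256, 147, 284, 169] 414 ztop 117.0 top mean [553.5 102.3 113.9] rect [550.4, 110.1, 94.7, 63.2, -89.0]
scene block_center 0.29 [248, 163, 283, 188] 559 ztop 33.8 top mean [543.7 112.7  30.4] rect [543.8, 113.4, 107.0, 100.3, -40.3]
scene turntable 0.75 [246, 165, 283, 190] 570 ztop 34.2 top mean [542.4 113.7  30.5] rect [542.0, 114.0, 110.5, 99.4, -42.3]
```

View pics/bl.png

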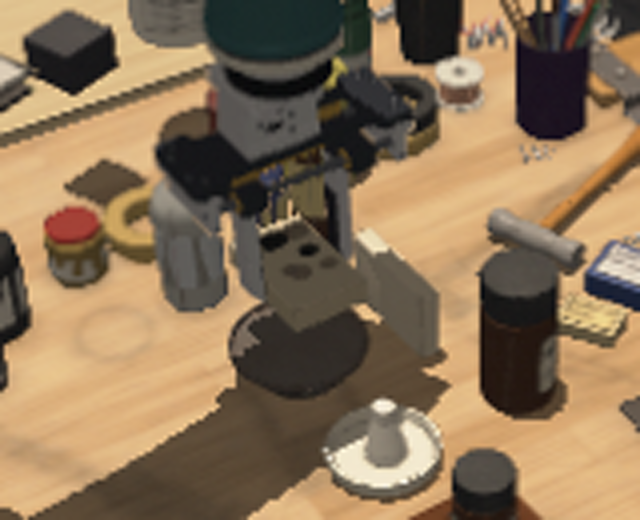

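```bash
python3 -m jog '0 0 0 5 0 15 255; 0 0 0 5 0 30 255; 0 0 0 5 0 42 255; 0 0 0 5 0 50 255; 0 0 0 5 0 50 255'
python3 go.py 549 122.5 38 2.6; python3 find.py block_center
```

```text
time_s: 34.05
tcp_pos: [549.9, 122.7, 42.9]
orientation: [0.693, 0.721, -0.001, -0.0]
ft_force: [-0.6, 0.3, -0.8]
finger_gap: 0.682
finger_force: 30.0
t 34.0 tcp [549.9 122.7  42.9] theta 2.3 tilt [-0.0022 -0.001 ] gap 64.1 ff 30.0 F [-0.6  0.3 -0.8] j7 -0.08
delta w [-0.1  0.  -0.3] d [-0.2 -0.9  4.9] rows 0.1
top block_center 0.6 [238, 205, 261, 231] 421 ztop 65.9 top mean [552.4  93.7  65.9] rect [552.0, 94.0, 66.9, 45.7, 3.5]
scene block_center 0.87 [248, 155, 282, 182] 497 ztop 65.8 top mean [551.6 114.   62.8] rect [549.7, 120.3, 102.8, 65.9, -86.8]
```

```bash
python3 -m jog '0 0 0 0 -1 2 255; 0 0 0 0 -1 4 255; 0 0 0 0 -1 5 255; 0 0 0 0 -1 5 200; 0 0 0 0 -1 5 100' 
python3 -m jog '0 0 0 0 0 0 40; 0 0 0 0 0 0 10; 0 0 0 0 0 -15 0; 0 0 0 0 0 -60 0; 0 0 0 0 0 -105 0'
python3 -m jog '0 0 0 0 0 -45 0; 0 0 0 -45 0 -45 0; 0 0 0 -90 0 -45 0; 0 0 0 -135 0 -45 0; 0 0 0 -150 0 -45 0'
python3 go.py 578.5 -315 190 -65.3; python3 find.py block_center turntable charcoal_center
```

```text
time_s: 34.75
tcp_pos: [549.8, 123.1, 39.5]
orientation: [0.693, 0.721, -0.0, 0.0]
ft_force: [-0.1, -0.6, -1.2]
finger_gap: 0.682
finger_force: 30.0
time_s: 35.25
tcp_pos: [549.3, 122.7, 146.4]
orientation: [0.693, 0.721, -0.001, -0.0]
ft_force: [1.1, -0.1, 0.8]
finger_gap: 0.995
finger_force: 0.0
time_s: 35.75
tcp_pos: [555.6, -31.6, 191.0]
orientation: [0.694, 0.72, 0.0, 0.001]
ft_force: [0.4, 0.1, 0.2]
finger_gap: 0.998
finger_force: 0.0
t 35.8 tcp [555.6 -31.6 191. ] theta 2.0 tilt [ 0.0014 -0.0011] gap 93.8 ff 0.0 F [0.4 0.1 0.2] j7 0.15
delta w [ 0.1  0.  67.3] d [-284.    12.8    1.3] rows 7.8
top charcoal_center 0.91 [376, 189, 402, 221] 444 ztop 30.1 top mean [ 580.  -314.3   26.8] rect [580.3, -314.4, 69.9, 45.8, 25.0]
scene block_center 0.79 [247, 158, 280, 183] 518 ztop 58.8 top mean [544.9 117.5  55.7] rect [545.9, 119.3, 105.7, 59.8, -87.9]
scene block_center 0.68 [246, 167, 279, 189] 194 ztop 35.2 top mean [518.1 107.   31. ] rect [522.1, 103.7, 107.2, 51.6, -58.3]
scene turntable 0.75 [248, 165, 282, 190] 249 ztop 38.3 top mean [526.4 105.9  33.6] rect [542.3, 104.9, 108.8, 87.2, -16.2]
scene charcoal_center 0.89 [339, 256, 369, 283] 495 ztop 29.2 top mean [ 575.5 -317.6   26.4] rect [577.6, -315.7, 73.0, 45.5, 24.2]
```

```bash
python3 -m jog '0 0 0 -45 2 0 0; 0 0 0 -90 4 0 0; 0 0 0 -135 6 0 0; 0 0 0 -142 6 0 0; 0 0 0 -142 6 0 0'
python3 -m jog '0 0 0 -45 2 0 0; 0 0 0 -90 4 0 0; 0 0 0 -135 6 0 0; 0 0 0 -142 6 0 0; 0 0 0 -142 6 0 0'
python3 -m jog '0 0 8 0 0 0 0; 0 0 16 0 0 0 0; 0 0 24 0 0 0 0; 0 0 32 0 0 0 0; 0 0 40 0 0 0 0'
python3 -m jog '0 0 8 0 0 0 0; 0 0 16 0 0 0 0; 0 0 24 0 0 0 0; 0 0 27 0 0 40 0; 0 0 27 0 0 80 0'
python3 go.py 578.5 -315 5 -65.2; python3 find.py block_center turntable shield_center dish_center; python3 - <<'E'
from h import *
c=ctrl.camera("top");cv2.imwrite("pics/t2.png",cv2.resize(c["pixels"][150:290,180:360,::-1],None,fx=4,fy=4,interpolation=cv2.INTER_CUBIC))
E
```

```text
time_s: 36.65
tcp_pos: [567.5, -169.2, 189.3]
orientation: [0.693, 0.721, -0.0, -0.0]
ft_force: [0.6, 1.1, -0.1]
finger_gap: 1.003
finger_force: 0.0
time_s: 37.15
tcp_pos: [579.6, -309.5, 189.1]
orientation: [0.693, 0.721, -0.0, -0.0]
ft_force: [0.2, 0.4, -0.5]
finger_gap: 0.996
finger_force: 0.0
time_s: 37.65
tcp_pos: [580.5, -306.5, 189.4]
orientation: [0.898, 0.44, 0.0, -0.001]
ft_force: [-0.2, -0.2, 0.1]
finger_gap: 1.0
finger_force: 0.0
time_s: 38.15
tcp_pos: [581.1, -306.4, 109.2]
orientation: [0.976, 0.22, 0.001, -0.0]
ft_force: [0.9, 0.6, -1.1]
finger_gap: 1.001
finger_force: 0.0
t 38.1 tcp [ 581.1 -306.4  109.2] theta -64.6 tilt [0.0023 0.0009] gap 94.1 ff 0.0 F [ 0.9  0.6 -1.1] j7 -0.34
delta w [ 0.  -0.1  0.6] d [ -6.3   6.6 104.1] rows 2.1
top block_center 0.77 [222, 206, 257, 231] 773 ztop 58.5 top mean [550.6 120.2  55.5] rect [551.3, 121.4, 100.9, 63.5, -87.5]
top turntable 0.83 [228, 200, 254, 238] 322 ztop 34.1 top mean [543.4 118.2  30.2] rect [549.9, 112.7, 107.8, 92.2, -2.1]
top shield_center 0.53 [220, 182, 257, 193] 353 ztop 67.7 top mean [642.6 125.1  65.1] rect [642.7, 125.5, 98.5, 18.2, -87.2]
top dish_center 0.93 [268, 201, 298, 232] 691 ztop 48.5 top mean [556.4  -4.7  55. ] rect [557.0, -4.8, 17.8, 17.7, -0.8]
scene block_center 0.76 [247, 156, 282, 185] 595 ztop 59.1 top mean [547.6 118.3  55.9] rect [548.7, 120.9, 101.2, 65.0, -88.0]
scene turntable 0.82 [246, 163, 282, 189] 228 ztop 35.1 top mean [527.9 108.4  31.1] rect [544.5, 109.3, 108.7, 92.7, -14.2]
scene dish_center 0.82 [269, 190, 301, 213] 551 ztop 49.9 top mean [552.3  -7.2  53. ] rect [553.3, -6.3, 17.7, 14.4, -29.9]
scene dish_center 0.52 [246, 166, 282, 189] 236 ztop 35.2 top mean [523.1 103.9  31.1] rect [541.6, 105.2, 107.4, 84.9, -18.4]
```

View pics/t2.png

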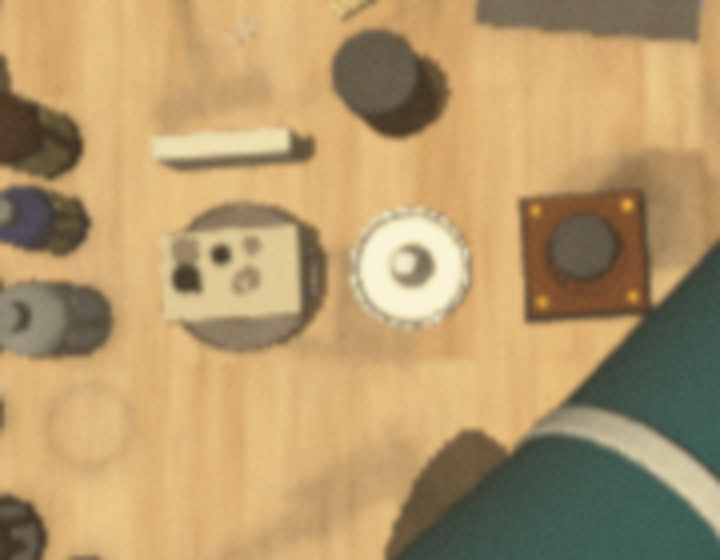

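```bash
python3 -m jog '0 0 0.6 -6 7 35 0; 0 0 0.6 -6 7 70 0; 0 0 0.6 -6 7 95 0; 0 0 0.6 -6 7 104 0; 0 0 0.6 -6 7 104 0' 30
python3 go.py 578.5 -315 5 -65.2
python3 -m jog '0 0 0 0 0 0 60; 0 0 0 0 0 0 90; 0 0 0 0 0 0 110; 0 0 0 0 0 0 140; 0 0 0 0 0 0 255'
python3 -m jog '0 0 0 0 0 0 255; 0 0 0 0 0 0 255; 0 0 0 0 0 0 255; 0 0 0 0 0 -5 255; 0 0 0 0 0 -20 255'
python3 go.py
python3 -m jog '0 0 0 0 0 -45 255; 0 0 0 0 0 -90 255; 0 0 0 0 0 -135 255; 0 0 -8 0 0 -155 255; 0 0 -16 0 0 -155 255'
python3 -m jog '0 0 -8 0 0 0 255; 0 0 -16 0 0 0 255; 0 0 -24 0 0 0 255; 0 0 -32 0 0 0 255; 0 0 -40 0 0 0 255'
python3 go.py 550 121 180 2.3
```

```text
time_s: 39.2
tcp_pos: [576.6, -318.9, 5.1]
orientation: [0.977, 0.214, -0.001, -0.0]
ft_force: [0.7, 0.8, -0.8]
finger_gap: 1.002
finger_force: 0.0
t 39.2 tcp [ 576.6 -318.9    5.1] theta -65.3 tilt [-0.0011  0.0003] gap 94.2 ff 0.0 F [ 0.7  0.8 -0.8] j7 -0.27
delta w [-0.   0.1 -0.1] d [ 3.4 -2.8  0.1] rows 0.1
time_s: 39.7
tcp_pos: [577.1, -319.0, 5.9]
orientation: [0.977, 0.214, 0.0, 0.0]
ft_force: [-0.3, 0.1, -0.6]
finger_gap: 0.609
finger_force: 0.0
time_s: 40.2
tcp_pos: [576.2, -318.7, 25.1]
orientation: [0.977, 0.214, -0.001, -0.0]
ft_force: [0.4, 0.2, -0.6]
finger_gap: 0.475
finger_force: 30.0
t 40.2 tcp [ 576.2 -318.7   25.1] theta -65.3 tilt [-0.0018  0.0006] gap 44.7 ff 30.0 F [ 0.4  0.2 -0.6] j7 -0.29
time_s: 40.7
tcp_pos: [578.1, -320.0, 185.4]
orientation: [0.937, 0.35, 0.002, 0.002]
ft_force: [0.0, -0.9, -1.6]
finger_gap: 0.477
finger_force: 30.0
time_s: 41.2
tcp_pos: [576.8, -319.3, 181.8]
orientation: [0.76, 0.65, -0.0, 0.001]
ft_force: [-0.9, 0.0, -0.7]
finger_gap: 0.477
finger_force: 30.0
t 41.2 tcp [ 576.8 -319.3  181.8] theta -9.0 tilt [ 0.0007 -0.0009] gap 44.9 ff 30.0 F [-0.9  0.  -0.7] j7 0.5
delta w [  0.    0.  -11.3] d [430.8 -95.1   1.4] rows 8.8
```

```bash
python3 -m jog '0 0 -8 0 0 0 255; 0 0 -11.3 0 0 0 255; 0 0 -11.3 0 0 0 255; 0 0 -11.3 0 0 0 255; 0 0 -11.3 0 0 0 255'
python3 go.py 550 117.5 180 2.3
```

```text
time_s: 41.7
tcp_pos: [576.9, -319.0, 180.9]
orientation: [0.695, 0.719, -0.0, 0.0]
ft_force: [0.4, -0.0, -0.4]
finger_gap: 0.475
finger_force: 30.0
t 41.7 tcp [ 576.9 -319.   180.9] theta 1.9 tilt [ 0.0002 -0.0004] gap 44.6 ff 30.0 F [ 0.4 -0.  -0.4] j7 0.67
delta w [ 0.   0.  -0.4] d [437.2 -12.2   0.7] rows 8.7
```

```bash
python3 -m jog '0 0 0 45 -1 0 255; 0 0 0 90 -2 0 255; 0 0 0 135 -3 0 255; 0 0 0 150 -4 0 255; 0 0 0 150 -4 0 255'
python3 -m jog '0 0 0 45 -1 0 255; 0 0 0 90 -2 0 255; 0 0 0 135 -3 0 255; 0 0 0 150 -4 0 255; 0 0 0 150 -4 0 255'
python3 -m jog '0 0 0 45 -1 0 255; 0 0 0 90 -3 0 255; 0 0 0 125 -4 0 255; 0 0 0 137 -4 0 255; 0 0 0 137 -4 0 255'
python3 -m jog '0 0 -0.4 0 0 30 255; 0 0 -0.4 0 0 60 255; 0 0 -0.4 0 0 80 255; 0 0 -0.4 0 0 90 255; 0 0 -0.4 0 0 90 255'
python3 -m jog '0 0 0 0 0 0 255; 0 0 0 0 0 0 255; 0 0 0 0 0 0 255; 0 0 0 0 0 0 255; 0 0 0 0 0 0 255'
python3 go.py 550 117.5 61 2.3;python3 find.py charcoal_center block_center
```

```text
time_s: 42.2
tcp_pos: [568.0, -166.6, 180.8]
orientation: [0.694, 0.72, 0.0, -0.0]
ft_force: [-0.4, -1.1, -0.8]
finger_gap: 0.477
finger_force: 30.0
time_s: 42.7
tcp_pos: [558.6, -18.3, 180.6]
orientation: [0.694, 0.72, 0.0, 0.0]
ft_force: [-0.3, 0.2, -0.9]
finger_gap: 0.479
finger_force: 30.0
time_s: 43.2
tcp_pos: [550.0, 116.9, 180.4]
orientation: [0.694, 0.72, -0.0, 0.0]
ft_force: [-0.4, -0.5, -0.8]
finger_gap: 0.48
finger_force: 30.0
time_s: 43.7
tcp_pos: [549.5, 115.0, 89.7]
orientation: [0.693, 0.721, -0.001, 0.0]
ft_force: [0.1, 0.6, -0.6]
finger_gap: 0.472
finger_force: 30.0
time_s: 44.2
tcp_pos: [549.6, 117.5, 90.8]
orientation: [0.692, 0.722, 0.0, 0.0]
ft_force: [-0.5, 0.0, -1.2]
finger_gap: 0.479
finger_force: 30.0
t 44.2 tcp [549.6 117.5  90.8] theta 2.4 tilt [0.0005 0.0001] gap 45.0 ff 30.0 F [-0.5  0.  -1.2] j7 -0.08
delta w [ 0.  -0.   0.1] d [ 0.   0.4 29.8] rows 0.6
top charcoal_center 0.56 [235, 208, 246, 225] 145 ztop 115.0 top mean [550.2  96.7 112.2] rect [550.9, 97.6, 41.3, 26.2, 3.9]
top charcoal_center 0.2 [235, 184, 257, 193] 154 ztop 68.0 top mean [641.8  99.6  66.3] rect [641.4, 100.2, 45.0, 24.8, 75.6]
top block_center 0.67 [240, 207, 262, 231] 224 ztop 58.3 top mean [548.7  84.7  55.4] rect [552.8, 91.4, 63.0, 42.6, -0.8]
scene charcoal_center 0.8 [257, 147, 276, 171] 283 ztop 115.1 top mean [551.1 112.  112.3] rect [550.5, 119.1, 76.3, 44.7, 86.8]
scene block_center 0.87 [248, 162, 283, 184] 414 ztop 58.9 top mean [542.2 105.9  56. ] rect [547.5, 119.8, 101.8, 64.0, -86.7]
scene block_center 0.67 [273, 192, 301, 214] 545 ztop 50.4 top mean [552.3  -7.3  53.1] rect [552.7, -5.8, 19.0, 13.6, -51.4]
```

```bash
python3 -m jog '0 0 0 0.5 0 10 255; 0 0 0 0.5 0 20 255; 0 0 0 0.5 0 26 255; 0 0 0 0.5 0 29 255; 0 0 0 0.5 0 29.5 255'
python3 go.py
python3 -m jog '0 0 0 0 0 0.5 255; 0 0 0 0 0 0.5 255; 0 0 0 0 0 0.5 180; 0 0 0 0 0 0.5 100; 0 0 0 0 0 0 60'
python3 -m jog '0 0 0 0 0 0 40; 0 0 0 0 0 -5 40; 0 0 0 0 0 -20 40; 0 0 0 0 0 -60 40; 0 0 0 0 0 -105 40'
python3 -m jog '0 0 0 0 0 -40 40; 0 0 0 0 0 -70 40; 0 0 0 -45 0 -70 40; 0 0 0 -90 0 -70 40; 0 0 0 -135 0 -70 40'
python3 -m jog '0 0 0 -45 0 0 40; 0 0 0 -90 0 0 40; 0 0 0 -135 0 0 40; 0 0 0 -180 0 0 40; 0 0 0 -200 0 0 40'
python3 -m jog '0 0 0 -45 0 0 40; 0 0 0 -90 0 0 40; 0 0 0 -100 0 0 40; 0 0 0 -100 0 0 40; 0 0 0 -100 0 0 40'
python3 go.py; python3 find.py; python3 - <<'E'
from h import *
c=ctrl.camera("scene");cv2.imwrite("pics/end.png",cv2.resize(c["pixels"][120:290,190:390,::-1],None,fx=3.5,fy=3.5,interpolation=cv2.INTER_CUBIC))
E
```

```text
time_s: 45.0
tcp_pos: [549.3, 117.7, 60.5]
orientation: [0.692, 0.722, -0.0, -0.0]
ft_force: [0.0, 0.4, -0.2]
finger_gap: 0.478
finger_force: 30.0
t 45.0 tcp [549.3 117.7  60.5] theta 2.4 tilt [-0.0007 -0.0003] gap 44.9 ff 30.0 F [ 0.   0.4 -0.2] j7 -0.06
time_s: 45.5
tcp_pos: [549.5, 117.9, 61.0]
orientation: [0.692, 0.722, 0.0, 0.0]
ft_force: [-0.1, -0.8, -1.4]
finger_gap: 0.608
finger_force: 0.0
time_s: 46.0
tcp_pos: [548.8, 117.5, 167.6]
orientation: [0.692, 0.722, -0.001, -0.0]
ft_force: [1.1, -0.2, 1.3]
finger_gap: 0.843
finger_force: 0.0
time_s: 46.5
tcp_pos: [555.1, -18.5, 237.7]
orientation: [0.692, 0.722, 0.001, 0.0]
ft_force: [1.7, -0.2, -0.7]
finger_gap: 0.841
finger_force: 0.0
time_s: 47.0
tcp_pos: [562.7, -221.4, 237.5]
orientation: [0.693, 0.72, -0.0, 0.001]
ft_force: [-0.1, -0.0, -0.0]
finger_gap: 0.847
finger_force: 0.0
time_s: 47.5
tcp_pos: [568.2, -315.6, 236.6]
orientation: [0.692, 0.722, 0.0, 0.0]
ft_force: [0.7, 0.4, 1.1]
finger_gap: 0.846
finger_force: 0.0
t 47.5 tcp [ 568.2 -315.6  236.6] theta 2.5 tilt [0.0005 0.0005] gap 79.5 ff 0.0 F [0.7 0.4 1.1] j7 0.69
t
[... 1943 characters left out ...]
ean [551.8  -8.1  51.8] rect [551.7, -8.9, 17.8, 14.2, -31.6]
scene bottle_center 0.92 [303, 204, 322, 232] 434 ztop 99.3 top mean [ 559.6 -133.3   97. ] rect [560.7, -131.1, 42.8, 42.4, 84.8]
scene bottle_center 0.79 [302, 249, 319, 280] 499 ztop 92.8 top mean [ 472.8 -267.1   90.8] rect [473.9, -266.2, 40.3, 39.7, -27.6]
scene bottle_center 0.75 [310, 150, 329, 195] 574 ztop 124.4 top mean [675.9   1.6 124.1] rect [591.4, -130.9, 384.7, 56.2, 57.5]
scene shield_center 0.98 [281, 146, 300, 178] 397 ztop 67.0 top mean [639.6 121.9  64.8] rect [640.3, 122.3, 96.8, 20.3, -89.3]
scene packet 0.55 [327, 162, 338, 175] 50 ztop 20.5 top mean [764.4  46.   16.6] rect [765.2, 46.5, 36.1, 29.1, 54.4]
```

View pics/end.png

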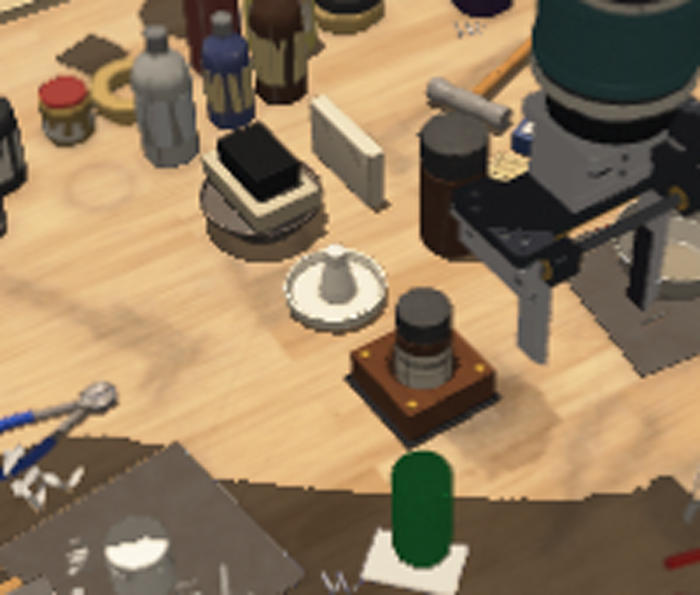

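The picture shows charcoal squarely on the block on the turntable (crop 260,165), dish (335,290), bottle in the stand (425,340), shield on edge (345,150); all clouds agree with the targets. Handing in.

```bash
python3 -c "
from cell import ctrl
print(ctrl.sign_off())"
```

```text
the job is handed in; nothing more can be done
None
```

The soldering place is set up and handed in at about 48 s of robot time: every part measured within its limits in the last camera check and nothing is held. The verdict itself was not reported back, and I did not re-measure the tweezers.

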